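# Index the sample carousel and load a cassette

## Task

Turn the sample carousel by its upright handle until its white pointer line stands at the long bold mark on the deck, and let go of it there. Then lay the flat grey cassette in the loading lane and slide it through the gate, fully home in the carousel's slot. Leave the bottle, tube rack and tip box where they are.

Things in the scene. Friction and masses are not known exactly. Their poses are not given: they have to be found in the camera images.
- loader: Fixed sample loader with a flat grey deck, 6 mm thick: a disc of 122 mm radius and a loading lane 130 mm wide that leaves it along the loader's own -y, ending 240 mm from the origin. Origin: on the carousel's vertical axis, on the bench (z = 0); z up. A white drive housing, 170 mm wide and 88 mm high, stands on the deck from y = 130 to 195 mm.
- gate (a point): Centre of the gate's opening, at deck level (y = -107 mm on the loader). The aluminium gate spans the lane from y = -96 to -118 mm: two sides 50 mm apart and a roof, opening 21 mm high above the deck, top 32 mm above the bench. On the lane side two flared guides, 14 mm high, widen to about 70 mm apart at y = -140 mm.
- lane (a point): Middle of the free part of the loading lane, on the deck's surface (6 mm above the bench), 175 mm from the carousel's axis: a cassette centred here and in line with the lane lies flat just clear of the guides.
- mark (a point): Inner end of the long bold white mark (24 x 6 mm) on the deck, 100 mm from the axis on the loader's +y side, in front of the drive housing. Short thin ticks every 15 degrees make up the rest of the scale round the carousel.
- carousel (a joint): Angle (rad) of the black carousel, a toothed disc of 92 mm radius, top 28 mm above the bench, about the loader's z axis (positive = counter-clockwise from above). Turns either way without a stop against light friction (0.08 N m) and stays where it is left. At 0, or any multiple of 2 pi, the pointer is at the long mark and the slot faces the gate.
- handle (a point): Middle of the carousel's upright round steel handle: 20 mm diameter, 45 mm high above the carousel's top (from 28 to 73 mm above the bench), 58 mm from the carousel's axis. It turns with the carousel and can be pushed from either side or held from above.
- pointer (a point): Outer part of the white pointer line on the carousel's top, 88 mm from the axis, radially outside the handle.
- slot (a point): Middle of the inner end wall of the carousel's slot, at deck level, 32 mm from the axis. The slot runs from here radially out to the rim, on the side away from the handle; it is open above, 50 mm wide with a flared mouth, and its floor is the deck. It turns with the carousel. A steel hub, 22 mm radius, rises 6 mm at the carousel's centre.
- cassette: Loose flat grey cassette, 110 x 46 x 16 mm, about 0.12 kg, lying on the bench. Origin: centre of its underside; x along its 110 mm length, z up. Either end may go in first. Fully home, its leading end meets the slot's inner wall: its origin is then 87 mm from the carousel's axis and its trailing end 142 mm, just outside the guides.
- bottle: Amber bottle, 70 mm diameter, 150 mm high, loose; to be left alone. Origin: centre of its underside.
- tube_rack: White tube rack with clear tubes, 60 x 160 mm, 90 mm high, loose; to be left alone. Origin: centre of its underside, y along its length.
- tip_box: Clear box with a grey lid, 87 x 122 mm, 66 mm high, loose; to be left alone. Origin: centre of its underside, y along its length.
There are look-alikes about, which are no part of the job. Of the things like the cassette, leave any that is green or pink; of the rest the smaller one is meant.

How it is judged:
On the way, in this order (a step that is already met when the one before it is completed fails the run):
1. the pointer stands at the long mark, still and let go (x of pointer in the frame of loader between -0.006 and 0.006 m and y of pointer in the frame of loader above 0 m and velocity of joint carousel between -0.05 and 0.05 rad/s and contact force between the fingers and loader below 0.3 N), for 0.3 s.
2. the cassette is fully home in the slot (y of cassette in the frame of loader between -0.092 and -0.08 m and x of cassette in the frame of loader between -0.005 and 0.005 m and z of cassette in the frame of loader below 0.009 m), for 0.2 s.
At the end, for the whole second after the job is handed in: The carousel's pointer is within 6 mm (4 degrees) of the middle of the long mark, and the cassette lies flat and at rest in the slot, in line with the lane, within 5 mm of fully home (all of step 2 and x of pointer in the frame of loader between -0.006 and 0.006 m and y of pointer in the frame of loader above 0 m and angle between the x axis of cassette and the y axis of loader, either way round below 0.08 rad and angle between cassette's own z axis and vertical below 0.08 rad and linear speed of cassette below 0.01 m/s); the robot touches nothing.
It fails at once if a bystander (bottle, tube rack, tip box) is moved more than 30 mm (distance of any of bottle, tube_rack, tip_box from where it was at the start of the episode above 0.03 m).
It also fails if it takes over 67 s, if anything falls off the work surface, if the arm or the gripper's body presses on something with over 40 N, if the wrist force passes 120 N, or if a joint passes its speed limit or range.

## Robot

A 6-joint arm with a two-finger parallel gripper is mounted at the origin on the work surface. World frame = base frame: x ahead of the robot, y to its left, z up, the work surface at z = 0. Lengths are in m, angles in rad, forces in N, time in s.
With the tool pointing down it reaches from about 0.225 to 0.875 m from the base axis. Payload 3.4 kg.
Tool frame: the origin (TCP) lies on the mounting face of the last link; the fingertips stand 173 mm ahead of it and the grasp point (between the pads) lies 155 mm ahead of it (manip.nose_length is the distance from the TCP to the fingertips, in m); z points along the fingers, y is the direction in which the jaws open and shut (so a half turn about z gives the same grasp; the last joint's range is limited). The gripper opens to 85 mm and grips with 20 to 120 N. Pads are 22 mm wide; open, the fingers measure 114 mm over their backs; the gripper's body (76 mm by 85 mm) begins 54 mm behind the grasp point. The pads swing forward as they close: fully open they stand 13 mm farther back than shut.
Start: joints at [1.22, 0.276, 1.505, -0, 1.361, -0.121], TCP at [0.131, 0.56, 0.405] pointing down, gripper open.
Joint ranges: [-2.89, 2.89], [-0.75, 2.08], [0.22, 2.7], [-1.18, 4.32], [0.11, 2.71], [-2.7, 2.7]. Speed limits (rad/s): [2.57, 2.57, 3.14, 3.14, 3.14, 3.14].

## Interface

Orientations are given as a unit quaternion [w, x, y, z].
In Python, from rig import manip gives the robot as it stands.
- The arm moves only by the tool send_rows, never from a script. Its argument "deltas" is a list that holds one entry, the list of rows, each a list of 7 numbers: the turn, a rotation vector about the tool's x, y, z in rad, then the shift along the tool's x, y, z in m, then the opening, from 0 (shut) to 1 (fully open). A call has 1 to 5 rows; each row shifts and turns the pose as measured when the row begins, along the tool's axes as they then stand; what a row does not reach is not made up. A row lasts 1/10 s, in which the tool goes at most 50 mm and 8.59 degrees, less where a joint would pass 70% of its speed; a pose out of reach is approached as far as the arm can. A call with a gripper value outside its range is refused whole. The fingers move at their own pace and stop on an object; "grip_force" is the grip in N (left out, the last holds). Time passes only in rows, so rows that do not move let the fingers close. It gives the time, the measured TCP pose, the force and the opening at its end, in the units of the state.
- manip.observe(): the state, without advancing time (a new reading comes with each control period).
- manip.get_image(name): name is "side" or "top"; returns the picture (400x640x3 uint8, red, green, blue); there is no depth.
- manip.get_calibration(name): a dict with "camera_matrix" (3x3 intrinsics, pixels), "R" (3x3) and "t" (3): a world point X has camera coordinates R X + t. Camera axes: x right, y down, z forward; pixel columns grow to the right and rows downward; lengths in m; the calibration is good to about 2 mm. A picture is of the moment at which its call begins. get_calibration takes no time and is no camera call.
- manip.sign_off(): hands the job in, once; it reports no verdict.
The state is a dict: "t": time; "joint_pos": joint angles; "qvel": joint speeds; "joint_torque": joint torques, N m; "eef_pos": TCP position; "eef_rot": TCP orientation; "force": force on the tool from outside, world axes, zero at the start; "wrist_torque": the same for the moment, N m; "width": opening from 0.0 (shut) to 1.0 (fully open).
Only numpy, scipy, OpenCV 4.12 (cv2) and the standard library are available. Lean on these libraries where they do the work, as an engineer would, in place of code of your own. Each camera call takes 0.05 s, during which the arm holds its last target. There are 200 camera calls.

## Working session

There is one attempt and no reset: what is moved stays moved. The work goes in short steps, Python scripts to look and compute and a tool call to move; the robot and the scene stay as the last step left them, time stands still between calls to the robot, and variables do not carry over. Pictures are saved under pics/ and viewed, about 8 in all and at most 12, crops included, and the job is handed in when it is done.

Besides the shell and the picture viewer there is one more tool, called in YAML: its name, and indented under it one key for each argument. send_rows: Moves the arm, as the interface text tells. Its arguments: {"type":"object","properties":{"deltas":{"type":"array","items":{"type":"array","items":{"type":"array","items":{"type":"number"}}}},"grip_force":{"type":"number"}},"required":["deltas"]}

```bash
mkdir -p pics; ls
cat > h.py <<'E'
import numpy as np, cv2
from rig import manip
def cal(n):
    c=manip.get_calibration(n); return np.array(c["camera_matrix"]),np.array(c["R"]),np.array(c["t"]).ravel()
def ray(n,uv,z):
    K,R,t=cal(n); o=-R.T@t; d=R.T@np.linalg.inv(K)@np.array([uv[0],uv[1],1.]); return o+d*(z-o[2])/d[2]
def proj(n,X):
    K,R,t=cal(n); p=K@(R@np.array(X,float)+t); return p[:2]/p[2]
def snap(n,f):
    im=np.array(manip.get_image(n))[:,:,::-1].copy(); cv2.imwrite("pics/"+f,im); return im
E
python3 - <<'E'
from h import *
a=snap("top","t0.png");b=snap("side","s0.png")
for n in("top","side"):
    K,R,t=cal(n);print(n,K.round(0).tolist(),(-R.T@t).round(3),R[2].round(2))
o=manip.observe();print(o["t"],o["eef_pos"],o["eef_rot"],o["force"])
E
```

```text
pics
top [[514.0, 0.0, 321.0], [0.0, 514.0, 199.0], [0.0, 0.0, 1.0]] [ 0.289 -0.06   1.56 ] [ 0.18 -0.02 -0.98]
side [[392.0, 0.0, 321.0], [0.0, 392.0, 201.0], [0.0, 0.0, 1.0]] [ 0.12  -1.028  0.891] [ 0.32  0.72 -0.62]
0.1 [0.13090571 0.55970636 0.40391288] [-1.93914953e-04  1.14639310e-01  9.93406830e-01 -8.12508582e-04] [ 0.36379784 -0.5661716   0.05430306]
```

View pics/t0.png

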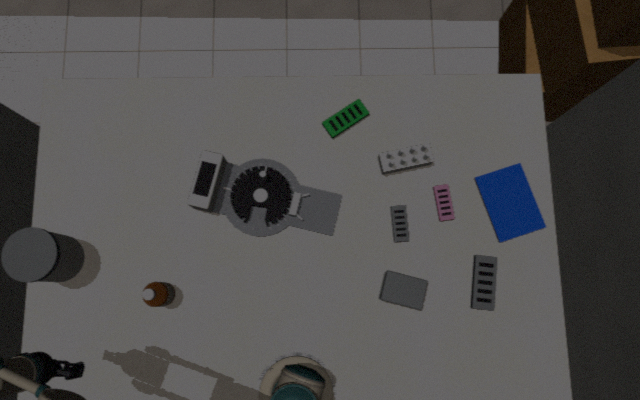

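View pics/s0.png

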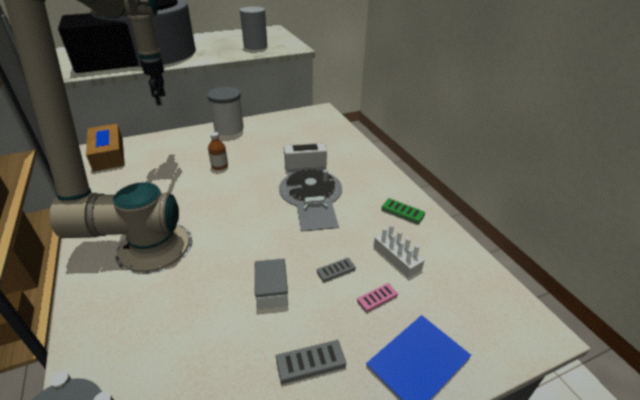

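The top picture shows these possible cassettes: small grey at (400,223), large grey at (484,282), pink at (444,202) and green at (346,118). I choose the small grey one. The loader's hub is near (260,195) and the handle near (263,173). The lane runs right and slightly down, ending near (337,212).

Run:
```python
from h import *
a=cv2.imread("pics/t0.png")
c1=cv2.resize(a[145:245,180:350],None,fx=4.6,fy=4.6,interpolation=cv2.INTER_CUBIC)
c2=cv2.resize(a[180:260,370:470],None,fx=4,fy=4,interpolation=cv2.INTER_CUBIC)
out=np.zeros((560,790,3),np.uint8); out[:460,:782]=c1[:,:]; 
out=cv2.convertScaleAbs(out,alpha=1.6)
cv2.imwrite("pics/c1.png",out[:460]); 
# cassette
g=cv2.cvtColor(a,cv2.COLOR_BGR2GRAY)
print(g[215:230,400],a[250,350])
def rect(x0,x1,y0,y1,thr,z):
    m=(g[y0:y1,x0:x1]<thr).astype(np.uint8); m=cv2.morphologyEx(m,cv2.MORPH_CLOSE,np.ones((3,3)))
    cs,_=cv2.findContours(m,0,2); c=max(cs,key=cv2.contourArea)+np.array([x0,y0])
    r=cv2.minAreaRect(c); p=np.array([ray("top",q,z)[:2] for q in cv2.boxPoints(r)])
    print(r,p.mean(0).round(4),np.linalg.norm(np.diff(p,axis=0),axis=1).round(3)); 
    e=np.diff(p,axis=0); e=e[np.argmax(np.linalg.norm(e,axis=1))]; print("ang",np.arctan2(e[1],e[0]))
rect(380,420,195,250,115,.014)
rect(460,510,245,320,115,.016)
print("tip",ray("top",(404,290),.066),"rack",ray("top",(405,156),.09),"bot",ray("top",(153,293),.15))
print("hub",ray("top",(260,195),.034),"lane end",ray("top",(337,212),.006))
```

```text
[58 25 17 31 61 64 58 12 17 33 62 59 58 25 15] [93 97 99]
((399.5, 222.0), (54.0, 39.0), 90.0) [ 0.4927 -0.3222] [0.12  0.165 0.118]
ang 3.090537674607737
((484.5, 282.0), (74.0, 49.0), 90.0) [ 0.3091 -0.5675] [0.148 0.218 0.145]
ang 3.059564042269347
tip [ 0.28852104 -0.31751483  0.066     ] rack [ 0.67816322 -0.33423359  0.09      ] bot [0.29234837 0.37288628 0.15      ]
hub [0.57789783 0.0989438  0.034     ] lane end [ 0.52679535 -0.13337722  0.006     ]
```

View pics/c1.png

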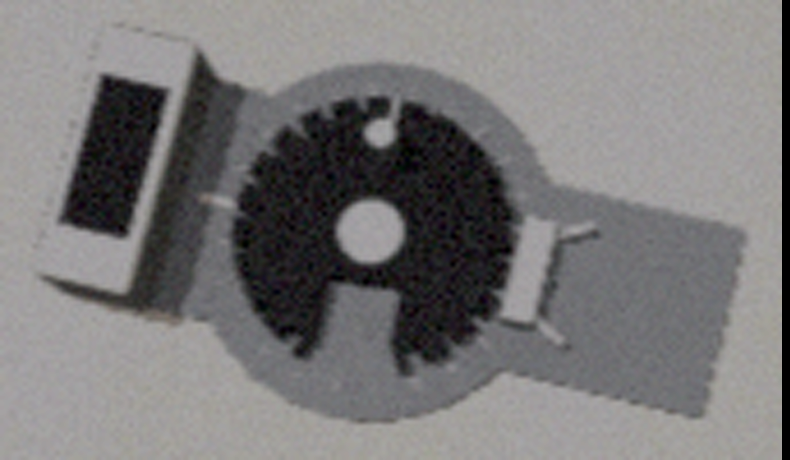

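Run:
```python
from h import *
a=cv2.imread("pics/t0.png");g=cv2.cvtColor(a,cv2.COLOR_BGR2GRAY)
def cr(x,y,z): return ray("top",(x/4.6+180-.4,y/4.6+145-.4),z)[:2]
hub=cr(370,231,.034); e1=cr(745,230,.006);e2=cr(703,417,.006);mk=cr(217,201,.006);gt=cr(527,271,.032)
ha=cr(379,133,.073);po=cr(397,97,.028);sl=cr(365,287,.006)
print("hub",hub,"mark",mk,"w",np.linalg.norm(e1-e2),"endd",np.linalg.norm((e1+e2)/2-hub))
f=lambda v:np.degrees(np.arctan2(v[1],v[0]))
print("+y dir: end",f(hub-(e1+e2)/2),"mark",f(mk-hub),np.linalg.norm(mk-hub),"gate",f(hub-gt),np.linalg.norm(gt-hub),"edge",f(e1-e2)+90)
print("handle",ha,f(ha-hub),np.linalg.norm(ha-hub),"ptr",f(po-hub),np.linalg.norm(po-hub))
# cassette
x0,x1,y0,y1=380,420,195,250
m=(cv2.GaussianBlur(g,(3,3),0)[y0:y1,x0:x1]<80).astype(np.uint8);m=cv2.morphologyEx(m,cv2.MORPH_OPEN,np.ones((3,3)))
cs,_=cv2.findContours(m,0,2);c=max(cs,key=cv2.contourArea)
r=cv2.minAreaRect(c);b=cv2.boxPoints(r)+[x0,y0];p=np.array([ray("top",q,.012)[:2] for q in b]);e=np.diff(p,axis=0)
print(r,p.mean(0),np.linalg.norm(e,axis=1)); l=e[np.argmax(np.linalg.norm(e,axis=1))];print("ang",f(l))
cv2.imwrite("pics/c2.png",cv2.convertScaleAbs(cv2.resize(a[185:260,370:470],None,fx=5,fy=5,interpolation=cv2.INTER_CUBIC),alpha=1.8))
```

```text
hub [0.57845642 0.09884105] mark [0.60569844 0.20390507] w 0.12874318092155543 endd 0.2397878561728106
+y dir: end 75.44736764726838 mark 75.46391393190198 0.10853836697167729 gate 74.82384974315691 0.10622049757032292 edge 76.17088639383607
handle [0.63513141 0.08922379] -9.630852730960225 0.057485179418112334 ptr -10.51302867156959 0.09308116181751531
((19.242576599121094, 28.425745010375977), (37.11488723754883, 15.920595169067383), 84.2894058227539) [ 0.48821651 -0.32148261] [0.04893002 0.1134076  0.04831063]
ang -177.0000565362221
```

View pics/c2.png

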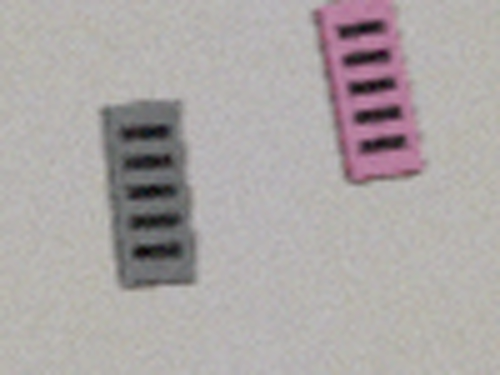

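The close crop at about (150,195) shows the small grey cassette with five dark windows, about 113 x 48 mm, so this is the right one. The loader's axis is at about (0.578, 0.099) with +y at 75.4°. The handle is at about -10°, so it has to turn about +85.5°. First move is over the handle.

send_rows:
  deltas:
    - [[0,0,0.02,-0.04,-0.023,0,0.4],[0,0,0.02,-0.04,-0.023,0,0.4],[0,0,0.02,-0.04,-0.023,0,0.4],[0,0,0.02,-0.04,-0.023,0,0.4],[0,0,0.02,-0.04,-0.023,0,0.4]]
  grip_force: 20

```text
t: 0.6
eef_pos: [0.2941, 0.3949, 0.4007]
eef_rot: [-0.002, 0.16, 0.987, -0.001]
force: [1.0, 0.6, 0.0]
width: 0.396
```

send_rows:
  deltas:
    - [[0,0,0,-0.04,-0.023,0,0.4],[0,0,0,-0.04,-0.023,0,0.4],[0,0,0,-0.04,-0.023,0,0.4],[0,0,0,-0.04,-0.023,0,0.4],[0,0,0,-0.04,-0.023,0,0.4]]

```text
t: 1.1
eef_pos: [0.4516, 0.2142, 0.3992]
eef_rot: [-0.002, 0.16, 0.987, -0.002]
force: [0.4, 0.2, -0.2]
width: 0.4
```

```bash
cat >> h.py <<'E'
from scipy.spatial.transform import Rotation as Ro
def go(x,y,z,psi):
    "print rotvec and shift (tool axes) to reach TCP x,y,z pointing down with tool y at heading psi deg"
    o=manip.observe();q=o["eef_rot"];R=Ro.from_quat([q[1],q[2],q[3],q[0]])
    p=np.radians(psi);ty=np.array([np.cos(p),np.sin(p),0]);tz=np.array([0,0,-1.]);T=Ro.from_matrix(np.c_[np.cross(ty,tz),ty,tz])
    Y=R.as_matrix()[:,1]
    print("t",round(o["t"],2),"pos",np.round(o["eef_pos"],4),"psi",round(np.degrees(np.arctan2(Y[1],Y[0])),1),"F",np.round(o["force"],1),"w",round(o["width"],3),"j6",round(o["joint_pos"][5],2))
    print("rot",(R.inv()*T).as_rotvec().round(4),"shift",R.inv().apply(np.array([x,y,z])-o["eef_pos"]).round(4))
E
python3 -c "
from h import *
go(.635,.089,.30,70)"
```

```text
t 1.1 pos [0.4516 0.2142 0.3992] psi 71.6 F [ 0.4  0.2 -0.2] w 0.4 j6 -0.95
rot [-0.0041 -0.0043  0.0277] shift [-0.214  -0.0605  0.0985]
```

send_rows:
  deltas:
    - [[-0.001,-0.001,0.006,-0.044,-0.0125,0.02,0.4],[-0.001,-0.001,0.006,-0.044,-0.0125,0.02,0.4],[-0.001,-0.001,0.006,-0.044,-0.0125,0.02,0.4],[0,0,0.006,-0.044,-0.0125,0.02,0.4],[0,0,0.006,-0.041,-0.012,0.02,0.4]]

```text
t: 1.6
eef_pos: [0.6375, 0.0795, 0.3007]
eef_rot: [0.002, 0.177, 0.984, 0.001]
force: [0.3, 0.4, -0.1]
width: 0.401
```

```bash
python3 -c "
from h import *
go(.635,.089,.215,70)"
```

```text
t 1.6 pos [0.6375 0.0795 0.3007] psi 69.6 F [ 0.3  0.4 -0.1] w 0.401 j6 -1.2
rot [ 0.0029  0.0033 -0.007 ] shift [0.0059 0.0078 0.0857]
```

send_rows:
  deltas:
    - [[0.003,0.003,-0.007,0.006,0.008,0.0,0.4],[0,0,0,0,0,0.03,0.4],[0,0,0,0,0,0.03,0.4],[0,0,0,0,0,0.024,0.4],[0,0,0,0,0,0,0.4]]

```text
t: 2.1
eef_pos: [0.6377, 0.0849, 0.2079]
eef_rot: [-0.003, 0.177, 0.984, -0.001]
force: [-1.0, 0.6, -0.9]
width: 0.401
```

Run:
```python
from h import *
go(.635,.089,.215,70)
b=snap("side","s1.png")
u=proj("side",(.6,.1,.05)).astype(int);print(u)
cv2.imwrite("pics/s1c.png",cv2.resize(b[u[1]-70:u[1]+60,u[0]-80:u[0]+80],None,fx=4,fy=4,interpolation=cv2.INTER_CUBIC))
```

```text
t 2.1 pos [0.6377 0.0849 0.2079] psi 69.6 F [-1.   0.6 -0.9] w 0.401 j6 -1.19
rot [-0.0037 -0.0057 -0.0069] shift [ 0.004   0.0028 -0.007 ]
[315 176]
```

View pics/s1c.png

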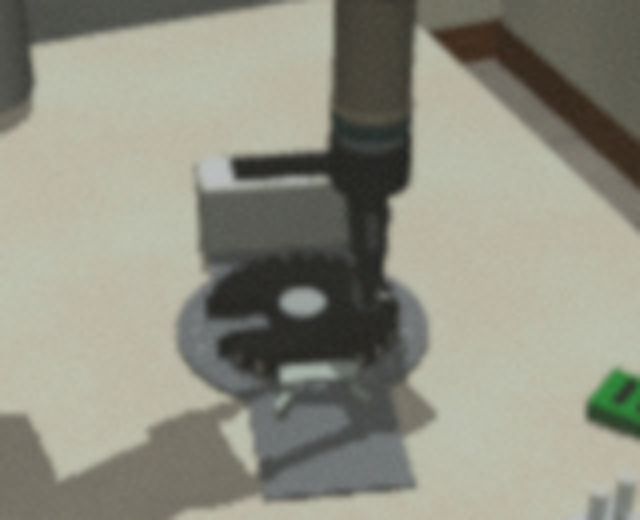

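The fingers straddle the handle at about (375,290) in the crop. I'll narrow the jaws to a loose cage and start the arc.

send_rows:
  deltas:
    - [[0.003,0.005,-0.007,0.003,0.002,-0.005,0.3],[0,0,0,0,0,0,0.28],[0,0,-0.087,0.001,0.005,0,0.28],[0,0,-0.087,0.001,0.005,0,0.28],[0,0,-0.087,0.001,0.005,0,0.28]]

```text
t: 2.65
eef_pos: [0.6382, 0.1039, 0.223]
eef_rot: [0.0, 0.038, 0.999, -0.002]
force: [0.2, -1.0, -0.9]
width: 0.278
```

```bash
cat >> h.py <<'E'
H=np.array([.5785,.0988])
def arc(th,r=.058,off=-10):
    a=np.radians(th);go(H[0]+r*np.cos(a),H[1]+r*np.sin(a),.213,th+90+off)
    d=manip.observe()["eef_pos"][:2]-H;print("theta",np.degrees(np.arctan2(d[1],d[0])),"r",np.linalg.norm(d))
E
python3 -c "
from h import *
arc(30)"
```

```text
t 2.65 pos [0.6382 0.1039 0.223 ] psi 85.7 F [ 0.2 -1.  -0.9] w 0.278 j6 -1.44
rot [-0.0049 -0.0006 -0.4249] shift [0.0112 0.0232 0.0099]
theta 4.889261384749032 r 0.05989918684629654
```

send_rows:
  deltas:
    - [[-0.003,0,-0.087,0.0015,0.005,0.003,0.28],[0,0,-0.087,0.0015,0.005,0.002,0.28],[0,0,-0.087,0.0015,0.005,0.002,0.28],[0,0,-0.087,0.0015,0.005,0.001,0.28],[0,0,-0.087,0.0015,0.005,0,0.28]]

```text
t: 3.15
eef_pos: [0.6299, 0.1276, 0.2247]
eef_rot: [0.007, -0.189, 0.982, -0.005]
force: [0.4, -1.2, -1.4]
width: 0.276
```

```bash
python3 -c "
from h import *
arc(55)"
```

```text
t 3.15 pos [0.6299 0.1276 0.2247] psi 111.8 F [ 0.4 -1.2 -1.4] w 0.276 j6 -1.85
rot [-0.0146  0.0099 -0.4043] shift [0.01   0.0243 0.0113]
theta 29.233230421390264 r 0.05891772487876205
```

send_rows:
  deltas:
    - [[-0.01,0.007,-0.087,0.0015,0.005,0.005,0.28],[0,0,-0.085,0.0015,0.005,0.004,0.28],[0,0,-0.085,0.0015,0.005,0.004,0.28],[0,0,-0.08,0.0015,0.005,0.003,0.28],[0,0,-0.08,0.0015,0.005,0.002,0.28]]

```text
t: 3.65
eef_pos: [0.6145, 0.1448, 0.2183]
eef_rot: [0.013, -0.398, 0.917, -0.007]
force: [1.7, -0.8, -1.4]
width: 0.279
```

```bash
python3 -c "
from h import *
arc(76)"
```

```text
t 3.65 pos [0.6145 0.1448 0.2183] psi 136.9 F [ 1.7 -0.8 -1.4] w 0.279 j6 -2.26
rot [-0.0272  0.0145 -0.3323] shift [0.0076 0.0232 0.0046]
theta 51.95114625907356 r 0.058465684277311455
```

send_rows:
  deltas:
    - [[-0.02,0.01,-0.07,0.0015,0.005,0.002,0.28],[0,0,-0.07,0.0015,0.005,0.002,0.28],[0,0,-0.06,0.0015,0.005,0.001,0.28],[0,0,-0.05,0.0015,0.005,0,0.28],[0,0,-0.03,0.001,0.003,0,0.28]]

```text
t: 4.15
eef_pos: [0.5958, 0.1535, 0.2235]
eef_rot: [0.015, -0.529, 0.848, -0.008]
force: [2.1, -0.9, -1.5]
width: 0.283
```

Run:
```python
from h import *
arc(76)
a=snap("top","t1.png")
cv2.imwrite("pics/t1c.png",cv2.convertScaleAbs(cv2.resize(a[145:245,180:350],None,fx=4.6,fy=4.6,interpolation=cv2.INTER_CUBIC),alpha=1.6))
```

```text
t 4.15 pos [0.5958 0.1535 0.2235] psi 153.9 F [ 2.1 -0.9 -1.5] w 0.283 j6 -2.55
rot [-0.0289  0.0169 -0.0363] shift [0.0002 0.0039 0.0103]
theta 72.4770299505124 r 0.057391695328963065
```

View pics/t1c.png

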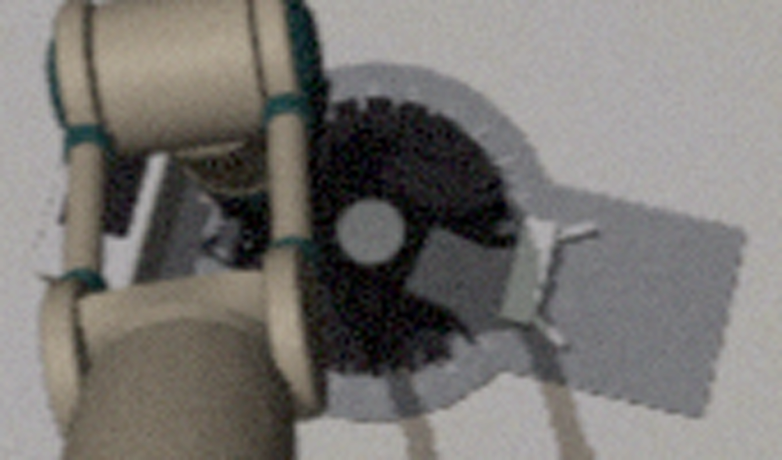

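Top crop: the slot (inner wall from (437,230) to (408,290)) points about 26° below horizontal, while the lane points 14.6°. About 11° are still to go, partly because the tool is slightly tilted.

send_rows:
  deltas:
    - [[-0.015,0.01,-0.02,0,0.002,0.004,0.28],[-0.015,0.01,-0.01,0,0.003,0.004,0.28],[0,0,0,0,0.001,0.002,0.28],[0,0,0,0,0,0,0.28]]

```text
t: 4.6
eef_pos: [0.5922, 0.1567, 0.2175]
eef_rot: [0.002, -0.543, 0.84, -0.002]
force: [0.4, -0.0, -0.3]
width: 0.281
```

Run:
```python
from h import *
arc(78)
a=snap("top","t2.png");g=cv2.cvtColor(a,cv2.COLOR_BGR2GRAY)
c=cv2.cvtColor(cv2.convertScaleAbs(a[185:220,255:300],alpha=1.6),cv2.COLOR_BGR2GRAY)
c=cv2.GaussianBlur(cv2.resize(c,None,fx=4.6,fy=4.6,interpolation=cv2.INTER_CUBIC),(0,0),3)
# slot blob: grey region in front of hub
m=(c>55).astype(np.uint8);n,l,s,cc=cv2.connectedComponentsWithStats(m);print(s[:6].tolist())
cv2.imwrite("pics/t2c.png",cv2.convertScaleAbs(cv2.resize(a[165:235,230:320],None,fx=7,fy=7,interpolation=cv2.INTER_CUBIC),alpha=1.7))
```

```text
t 4.6 pos [0.5922 0.1567 0.2175] psi 155.8 F [ 0.4 -0.  -0.3] w 0.281 j6 -2.57
rot [-0.0058  0.0003 -0.039 ] shift [0.0017 0.001  0.0045]
theta 76.69950768176697 r 0.05949723017281049
[[0, 0, 171, 161, 15610], [72, 0, 135, 161, 14434], [0, 15, 60, 65, 3283]]
```

View pics/t2c.png

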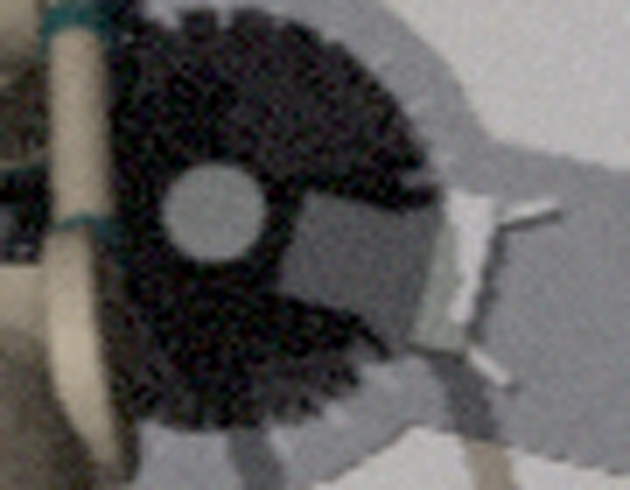

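The slot's inner wall now runs (305,193) to (277,285), about 17° against the lane's 14.6°. I'll nudge it 2 mm more, release, rise and check the pointer.

send_rows:
  deltas:
    - [[-0.005,0,0,0,0.002,0,0.28],[0,0,0,0,0.001,0,0.28],[0,0,0,0,0,0,0.45],[0,0,0,0,0,0,0.45],[0,0,0,0,0,-0.04,0.45]]

```text
t: 5.15
eef_pos: [0.586, 0.1576, 0.2517]
eef_rot: [-0.007, -0.543, 0.84, 0.004]
force: [0.3, -0.0, -0.5]
width: 0.452
```

send_rows:
  deltas:
    - [[0,0,0,0,0,-0.04,0.45],[0,0,0.14,0,0,-0.03,0.45],[0,0,0.14,-0.02,0.02,0,0.8],[0,0,0.14,-0.02,0.03,0,1],[0,0,0.14,0,0.04,0,1]]

```text
t: 5.65
eef_pos: [0.5476, 0.2496, 0.3291]
eef_rot: [-0.005, -0.275, 0.961, 0.001]
force: [-1.0, 0.9, 0.6]
width: 0.936
```

Run:
```python
from h import *
go(.508,-.3205,.30,93)
for n in("top","side"): snap(n,"r_"+n+".png")
a=cv2.imread("pics/r_top.png");b=cv2.imread("pics/r_side.png")
p=np.append(H+.08*np.array([np.cos(np.radians(75.4)),np.sin(np.radians(75.4))]),.028)
o=[]
for im,n in((a,"top"),(b,"side")):
    u=proj(n,p).astype(int);print(n,u); o.append(cv2.resize(im[u[1]-25:u[1]+25,u[0]-30:u[0]+30],None,fx=6.5,fy=6.5,interpolation=cv2.INTER_CUBIC))
cv2.imwrite("pics/r.png",cv2.convertScaleAbs(np.hstack(o),alpha=1.6))
```

```text
t 5.65 pos [0.5476 0.2496 0.3291] psi 122.0 F [-1.   0.9  0.6] w 0.936 j6 -1.82
rot [ 0.0024 -0.0091  0.5056] shift [ 0.3352 -0.4628  0.0297]
top [234 189]
side [307 170]
```

View pics/r.png

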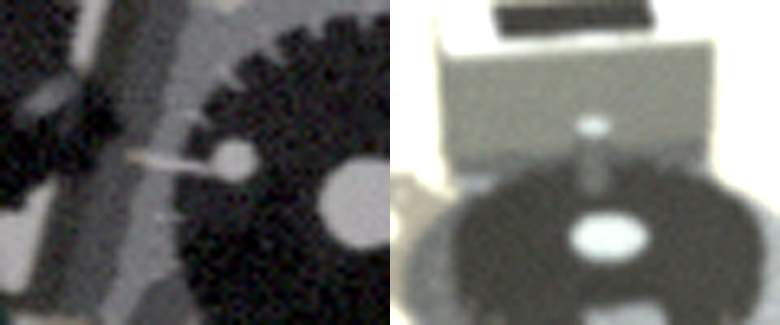

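Top view: the pointer line (200,168) runs straight into the long mark (130,155), with the handle at (236,160). I'll check the angle in numbers, then go for the cassette.

Run:
```python
from h import *
f=lambda v:np.degrees(np.arctan2(v[1],v[0]))
for n,x,y,z in(("handle",236,160,.073),("ptr",190,164,.028),("mark",145,157,.006),("hub",365,203,.034)):
    w=ray("top",(x/6.5+204-.4,y/6.5+164-.4),z)[:2];print(n,w,f(w-H),np.linalg.norm(w-H))
```

```text
handle [0.59170794 0.15398258] 76.53949134760327 0.056741226440814314
ptr [0.59928764 0.18183614] 75.94518057643417 0.08559863778081105
mark [0.60743708 0.20658686] 74.97239080720995 0.1116035913290651
hub [0.57842801 0.09968639] 94.6429318925622 0.000889309392401497
```

send_rows:
  deltas:
    - [[0,0,0.1,0.029,-0.036,0,1],[0,0,0.1,0.025,-0.039,0,1],[0,0,0.1,0.022,-0.041,0,1],[0,0,0.1,0.018,-0.043,0,1],[0,0,0.1,0.014,-0.045,0,1]]

```text
t: 6.25
eef_pos: [0.5136, 0.0196, 0.3273]
eef_rot: [-0.009, -0.034, 0.999, 0.001]
force: [0.5, 0.5, -0.7]
width: 1.0
```

send_rows:
  deltas:
    - [[0,0,0,0.005,-0.046,0,1],[0,0,0,0.005,-0.046,0,1],[0,0,0,0.005,-0.046,0,1],[0,0,0,0.005,-0.046,0,1],[0,0,0,0.005,-0.046,0,1]]

```text
t: 6.75
eef_pos: [0.5, -0.2221, 0.3265]
eef_rot: [-0.011, -0.036, 0.999, 0.001]
force: [1.3, 0.1, 0.2]
width: 1.0
```

```bash
python3 -c "
from h import *
go(.508,-.3205,.22,93)"
```

```text
t 6.75 pos [ 0.5    -0.2221  0.3265] psi 94.1 F [1.3 0.1 0.2] w 1.0 j6 -2.18
rot [ 0.0035 -0.021   0.0194] shift [-0.0032 -0.0991  0.106 ]
```

send_rows:
  deltas:
    - [[0.003,-0.02,0.019,-0.0015,-0.048,0.01,1],[0,0,0,-0.0015,-0.045,0.02,1],[0,0,0,0,0,0.04,1],[0,0,0,0,0,0.02,1],[0,0,0,0,0,0,1]]

```text
t: 7.25
eef_pos: [0.5057, -0.327, 0.2341]
eef_rot: [0.001, -0.023, 1.0, -0.002]
force: [-0.1, -0.2, -0.5]
width: 1.0
```

Run:
```python
from h import *
go(.508,-.3205,.17,93)
b=snap("side","s3.png")
u=proj("side",(.49,-.32,.02)).astype(int);print(u)
cv2.imwrite("pics/s3c.png",cv2.resize(b[u[1]-60:u[1]+50,u[0]-70:u[0]+70],None,fx=4,fy=4,interpolation=cv2.INTER_CUBIC))
```

```text
t 7.25 pos [ 0.5057 -0.327   0.2341] psi 92.7 F [-0.1 -0.2 -0.5] w 1.0 j6 -2.3
rot [-0.0044  0.0011 -0.0054] shift [-0.0026  0.0067  0.0641]
[336 266]
```

View pics/s3c.png

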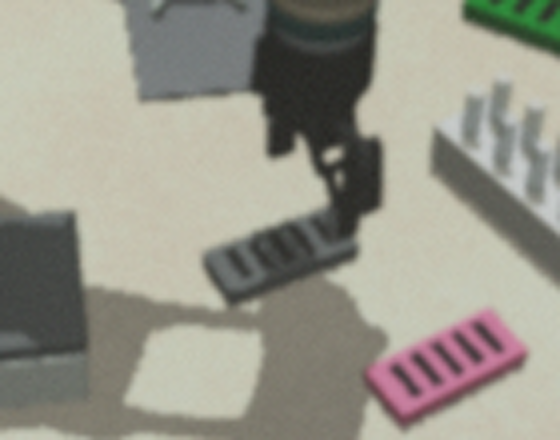

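The side crop shows the open fingers straddling the cassette's far half near (330,215), clear of the rack and the pink one. Next I go down and grip.

send_rows:
  deltas:
    - [[-0.004,0.001,-0.005,-0.0025,0.0065,0.01,1],[0,0,0,0,0,0.025,1],[0,0,0,0,0,0.02,1],[0,0,0,0,0,0.006,1],[0,0,0,0,0,0,1]]

```text
t: 7.8
eef_pos: [0.5108, -0.3181, 0.1775]
eef_rot: [0.004, -0.029, 1.0, -0.003]
force: [-0.2, -0.4, -0.5]
width: 0.999
```

```bash
python3 -c "
from h import *
go(.508,-.3205,.17,93)"
```

```text
t 7.8 pos [ 0.5108 -0.3181  0.1775] psi 93.3 F [-0.2 -0.4 -0.5] w 0.999 j6 -2.3
rot [-0.0056  0.0081  0.0053] shift [ 0.0029 -0.0022  0.0075]
```

send_rows:
  deltas:
    - [[-0.0055,0.008,0,0.003,-0.002,0.006,1],[0,0,0,0,0,0.001,0.7],[0,0,0,0,0,0,0.4],[0,0,0,0,0,0,0.4],[0,0,0,0,0,0,0.4]]
  grip_force: 30

```text
t: 8.3
eef_pos: [0.5092, -0.3205, 0.1742]
eef_rot: [0.002, -0.029, 1.0, -0.002]
force: [0.1, -0.1, -1.7]
width: 0.532
```

```bash
python3 -c "
from h import *
go(.508,-.3205,.17,93)"
```

```text
t 8.3 pos [ 0.5092 -0.3205  0.1742] psi 93.4 F [ 0.1 -0.1 -1.7] w 0.532 j6 -2.31
rot [-0.0039  0.0046  0.0066] shift [0.0012 0.0001 0.0042]
```

Gripped: opening 0.532, about 45 mm. Lifting.

send_rows:
  deltas:
    - [[0,0,0,0,0,-0.02,0.4],[0,0,0,0,0,-0.035,0.4],[0,0,0.05,0,0,-0.035,0.4],[0,0,0.12,0,0,0,0.4],[0,0,0.12,0,0,0,0.4]]

```text
t: 8.8
eef_pos: [0.5082, -0.3203, 0.2671]
eef_rot: [0.002, 0.121, 0.993, -0.001]
force: [-0.5, 0.8, -0.7]
width: 0.528
```

```bash
python3 -c "
from h import *
go(.526,-.100,.25,-14.6)"
```

```text
t 8.8 pos [ 0.5082 -0.3203  0.2671] psi 76.2 F [-0.5  0.8 -0.7] w 0.528 j6 -2.01
rot [0.0018 0.0041 1.5839] shift [0.0355 0.2181 0.0167]
```

send_rows:
  deltas:
    - [[0,0,0.14,0,0.02,0,0.4],[0,0,0.14,0,0.02,0,0.4],[0,0,0.14,0,0.02,0,0.4],[0,0,0.14,0,0.02,0,0.4],[0,0,0.14,0,0.02,0,0.4]]

```text
t: 9.3
eef_pos: [0.5575, -0.2358, 0.2686]
eef_rot: [0.003, 0.469, 0.883, -0.001]
force: [-0.6, 0.5, -1.2]
width: 0.527
```

send_rows:
  deltas:
    - [[0,0,0.14,0.01,0,0,0.4],[0,0,0.14,0.01,0,0,0.4],[0,0,0.14,0.01,0,0,0.4],[0,0,0.14,0.01,0,0,0.4],[0,0,0.14,0.01,0,0,0.4]]

```text
t: 9.8
eef_pos: [0.544, -0.1863, 0.2681]
eef_rot: [0.004, 0.753, 0.658, 0.0]
force: [0.2, -0.9, -0.8]
width: 0.531
```

```bash
python3 -c "
from h import *
go(.526,-.100,.25,-14.6)"
```

```text
t 9.8 pos [ 0.544  -0.1863  0.2681] psi -7.7 F [ 0.2 -0.9 -0.8] w 0.531 j6 -0.32
rot [0.007  0.0043 0.1213] shift [ 0.0832 -0.0295  0.0176]
```

send_rows:
  deltas:
    - [[0.007,0.004,0.12,0.025,-0.01,0.005,0.4],[0,0,0,0.025,-0.006,0.005,0.4],[0,0,0,0.02,-0.004,0.004,0.4],[0,0,0,0.01,0,0.002,0.4],[0,0,0,0,0,0,0.4]]

```text
t: 10.3
eef_pos: [0.5413, -0.1014, 0.2518]
eef_rot: [0.001, 0.793, 0.609, -0.0]
force: [-0.9, -0.4, -0.1]
width: 0.531
```

```bash
cat >> h.py <<'E'
def ln(d,z,phi=75.4):
    u=np.array([np.cos(np.radians(phi)),np.sin(np.radians(phi))]);p=H-d*u;go(p[0],p[1],z,phi-90)
    e=manip.observe()["eef_pos"][:2]-H;print("along",e@u,"lateral(+x loader)",e@[u[1],-u[0]])
E
python3 - <<'E'
from h import *
ln(.196,.19)
a=snap("top","t4.png")
cv2.imwrite("pics/t4c.png",cv2.convertScaleAbs(cv2.resize(a[150:250,230:380],None,fx=5,fy=5,interpolation=cv2.INTER_CUBIC),alpha=1.6))
E
```

```text
t 10.3 pos [ 0.5413 -0.1014  0.2518] psi -15.0 F [-0.9 -0.4 -0.1] w 0.531 j6 -0.05
rot [ 0.0006  0.0009 -0.0067] shift [ 0.0071 -0.0145  0.0618]
along -0.20315384089551788 lateral(+x loader) 0.014438628113004589
```

View pics/t4c.png

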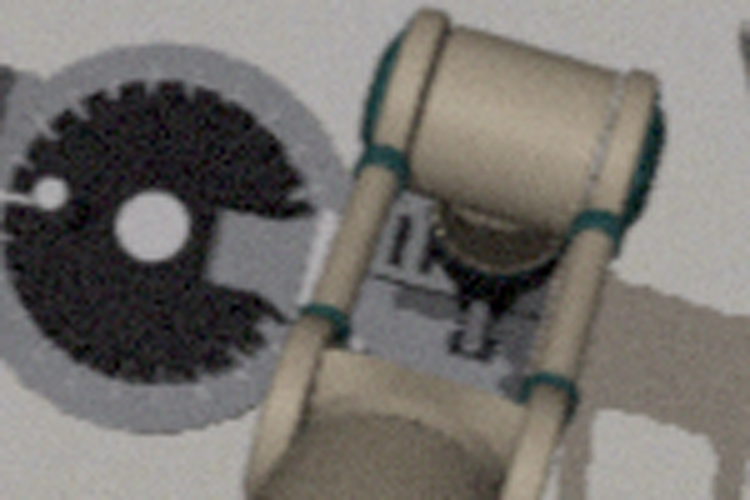

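The crop shows the cassette held in line with the lane, near (410,260), and the pointer still on the mark at (20,198). I'll centre it laterally, then lower it.

send_rows:
  deltas:
    - [[0,0,-0.005,0,-0.014,0.005,0.4],[0,0,0,0,0,0.02,0.4],[0,0,0,0,0,0.015,0.4],[0,0,0,0,0,0.005,0.4],[0,0,0,0,0,0,0.4]]

```text
t: 10.85
eef_pos: [0.5295, -0.1035, 0.2077]
eef_rot: [0.004, 0.792, 0.61, 0.001]
force: [0.1, 0.2, -1.3]
width: 0.529
```

```bash
python3 -c "
from h import *
ln(.206,.181)"
```

```text
t 10.85 pos [ 0.5295 -0.1035  0.2077] psi -14.8 F [ 0.1  0.2 -1.3] w 0.529 j6 -0.06
rot [ 0.0078  0.0046 -0.0038] shift [ 0.0022 -0.0038  0.0267]
along -0.20807589308528343 lateral(+x loader) 0.0035669623111927737
```

send_rows:
  deltas:
    - [[0.006,0.004,-0.004,0.0,-0.004,0.008,0.4],[0,0,0,0,0,0.01,0.4],[0,0,0,0,0,0.004,0.4],[0,0,0,0,0,0,0.4]]

```text
t: 11.25
eef_pos: [0.5264, -0.1039, 0.1854]
eef_rot: [0.002, 0.791, 0.611, 0.001]
force: [0.1, 0.8, -1.5]
width: 0.527
```

```bash
python3 -c "
from h import *
ln(.206,.181)"
```

```text
t 11.25 pos [ 0.5264 -0.1039  0.1854] psi -14.6 F [ 0.1  0.8 -1.5] w 0.527 j6 -0.07
rot [ 0.0046  0.0008 -0.0006] shift [ 0.0033 -0.0007  0.0044]
along -0.20925016801668872 lateral(+x loader) 0.0006682077966885105
```

send_rows:
  deltas:
    - [[0.004,0,0,0.003,-0.0005,0.003,0.4],[0,0,0,0.008,0,0.001,0.4],[0,0,0,0.008,0,0,0.4],[0,0,0,0.008,0,0,0.4],[0,0,0,0.008,0,0,0.4]]

```text
t: 11.75
eef_pos: [0.5353, -0.0678, 0.1814]
eef_rot: [0.0, 0.792, 0.611, -0.0]
force: [0.3, -0.4, -0.4]
width: 0.534
```

```bash
python3 -c "
from h import *
ln(.160,.181)"
```

```text
t 11.75 pos [ 0.5353 -0.0678  0.1814] psi -14.7 F [ 0.3 -0.4 -0.4] w 0.534 j6 0.0
rot [ 0.0002  0.0013 -0.0012] shift [ 0.0121 -0.0002  0.0004]
along -0.1720898747867127 lateral(+x loader) 0.00018913514142339572
```

send_rows:
  deltas:
    - [[0,0,0,0.006,0,0,0.4],[0,0,0,0.005,0,0,0.4],[0,0,0,0,0,0,0.4],[0,0,0,0,0,0,0.75],[0,0,0,0,0,0,0.75]]

```text
t: 12.25
eef_pos: [0.5393, -0.0539, 0.1821]
eef_rot: [0.001, 0.791, 0.612, 0.001]
force: [-0.2, 0.2, -0.1]
width: 0.75
```

send_rows:
  deltas:
    - [[0,0,0,0,0,-0.015,0.75],[0,0,0,0,0,-0.03,0.75],[0,0,0,-0.03,0,-0.01,0.4],[0,0,0,-0.035,0,0,0],[0,0,0,0,0,0,0]]

```text
t: 12.75
eef_pos: [0.5231, -0.1195, 0.2397]
eef_rot: [0.002, 0.791, 0.612, 0.001]
force: [-0.8, -0.4, 0.8]
width: 0.242
```

Run:
```python
from h import *
ln(.225,.184)
```

```text
t 12.75 pos [ 0.5231 -0.1195  0.2397] psi -14.5 F [-0.8 -0.4  0.8] w 0.242 j6 -0.1
rot [0.005  0.0016 0.0022] shift [ 0.0003 -0.0017  0.0557]
along -0.22517496536418627 lateral(+x loader) 0.001409928306158305
```

send_rows:
  deltas:
    - [[0.005,0.001,0.002,0,-0.0015,0.02,0],[0,0,0,0,0,0.022,0],[0,0,0,0,0,0.01,0],[0,0,0,0,0,0.003,0],[0,0,0,0,0,0,0]]

```text
t: 13.25
eef_pos: [0.5225, -0.1207, 0.1848]
eef_rot: [0.002, 0.793, 0.609, 0.001]
force: [0.1, -0.2, -0.0]
width: -0.001
```

Run:
```python
from h import *
ln(.175,.184)
b=snap("side","s5.png")
u=proj("side",(.54,-.05,.02)).astype(int)
cv2.imwrite("pics/s5c.png",cv2.convertScaleAbs(cv2.resize(b[u[1]-60:u[1]+45,u[0]-70:u[0]+70],None,fx=5,fy=5,interpolation=cv2.INTER_CUBIC),alpha=1.2))
```

```text
t 13.25 pos [ 0.5225 -0.1207  0.1848] psi -14.9 F [ 0.1 -0.2 -0. ] w -0.001 j6 -0.1
rot [ 0.0045 -0.0001 -0.0052] shift [ 0.0515 -0.0014  0.0008]
along -0.22648414110523218 lateral(+x loader) 0.0011100322200469442
```

View pics/s5c.png

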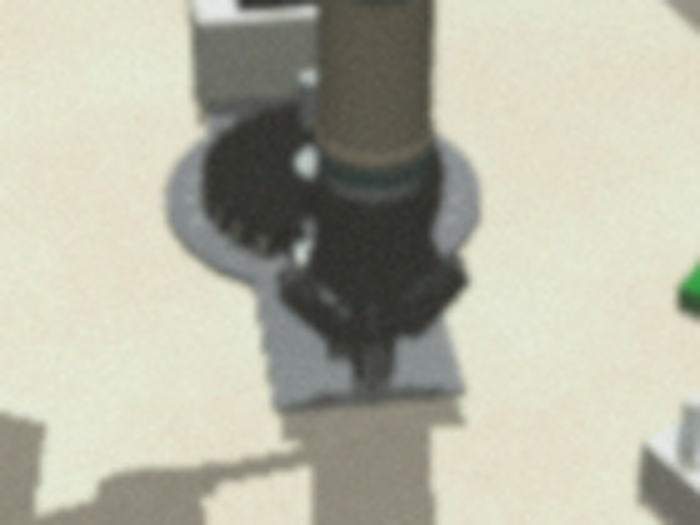

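The closed fingertips stand on the lane near its end, at (370,380), behind the cassette. I'll push with 8 mm rows.

send_rows:
  deltas:
    - [[0.004,0,-0.005,0.008,-0.001,0,0],[0,0,0,0.008,0,0,0],[0,0,0,0.008,0,0,0],[0,0,0,0.008,0,0,0],[0,0,0,0.008,0,0,0]]

```text
t: 13.8
eef_pos: [0.5335, -0.0787, 0.1874]
eef_rot: [0.002, 0.791, 0.612, 0.002]
force: [-0.6, -0.6, -0.5]
width: 0.001
```

```bash
python3 -c "
from h import *
ln(.153,.184)"
```

```text
t 13.8 pos [ 0.5335 -0.0787  0.1874] psi -14.6 F [-0.6 -0.6 -0.5] w 0.001 j6 -0.02
rot [0.0055 0.0002 0.0003] shift [ 0.0302 -0.0012  0.0034]
along -0.1831492511852369 lateral(+x loader) 0.0011680359868347196
```

send_rows:
  deltas:
    - [[0.005,0,0,0.005,-0.001,0.003,0],[0,0,0,0.005,0,0,0],[0,0,0,0.005,0,0,0],[0,0,0,0.005,0,0,0]]

```text
t: 14.2
eef_pos: [0.5381, -0.0566, 0.1845]
eef_rot: [0.001, 0.791, 0.612, -0.0]
force: [-0.1, -0.8, 0.5]
width: -0.001
```

```bash
python3 -c "
from h import *
ln(.153,.184)"
```

```text
t 14.2 pos [ 0.5381 -0.0566  0.1845] psi -14.5 F [-0.1 -0.8  0.5] w -0.001 j6 0.02
rot [0.0008 0.0008 0.0021] shift [ 0.0076 -0.0001  0.0004]
along -0.16058534112603529 lateral(+x loader) 0.00011365328610537247
```

Smooth so far. I'll continue in 3 mm rows until the inner wall is felt.

send_rows:
  deltas:
    - [[0,0,0,0.003,0,0,0],[0,0,0,0.003,0,0,0]]

```text
t: 14.4
eef_pos: [0.5399, -0.0503, 0.1845]
eef_rot: [0.001, 0.791, 0.612, -0.0]
force: [-0.9, -1.1, 0.7]
width: -0.002
```

send_rows:
  deltas:
    - [[0,0,0,0.002,0,0,0]]

```text
t: 14.5
eef_pos: [0.5405, -0.0481, 0.1845]
eef_rot: [0.001, 0.791, 0.612, -0.0]
force: [0.1, -0.7, 0.2]
width: -0.006
```

Run:
```python
from h import *
ln(.153,.184)
snap("top","t6.png")
```

```text
t 14.5 pos [ 0.5405 -0.0481  0.1845] psi -14.5 F [ 0.1 -0.7  0.2] w -0.006 j6 0.04
rot [0.001  0.001  0.0023] shift [-0.0012 -0.0002  0.0005]
along -0.15179103110786676 lateral(+x loader) 0.00022929336266300866
```

send_rows:
  deltas:
    - [[0,0,0,0.002,0,0,0]]

```text
t: 14.65
eef_pos: [0.541, -0.0463, 0.1844]
eef_rot: [0.001, 0.79, 0.613, -0.0]
force: [-0.5, -5.3, -0.0]
width: 0.002
```

send_rows:
  deltas:
    - [[0,0,0,0.002,0,0,0]]

```text
t: 14.75
eef_pos: [0.5413, -0.0454, 0.1844]
eef_rot: [0.002, 0.79, 0.613, -0.002]
force: [-2.5, -10.6, 0.6]
width: -0.002
```

Run:
```python
from h import *
ln(.153,.184)
```

```text
t 14.75 pos [ 0.5413 -0.0454  0.1844] psi -14.3 F [ -2.5 -10.6   0.6] w -0.002 j6 0.04
rot [0.0011 0.0048 0.0044] shift [-0.0041 -0.0004  0.0005]
along -0.14888343731962797 lateral(+x loader) 0.0003557083721228009
```

Force rose to about 11 N along the lane with the tool 149 mm from the axis, so the cassette has met the inner wall. I'll back off, rise clear and check.

send_rows:
  deltas:
    - [[0,0,0,-0.01,0,0,0],[0,0,0,-0.03,0,0,0],[0,0,0,-0.03,0,-0.03,0],[0,0,0,-0.03,0,-0.04,0],[0,0,0,-0.04,0,-0.02,0]]

```text
t: 15.25
eef_pos: [0.5049, -0.1814, 0.2735]
eef_rot: [-0.004, 0.788, 0.615, -0.002]
force: [0.4, -0.4, 0.5]
width: 0.001
```

send_rows:
  deltas:
    - [[0,0,0,-0.045,0,0,0],[0,0,0,-0.045,0,0,0],[0,0,0,-0.03,0,0,0],[0,0,0,0,0,0,0],[0,0,0,0,0,0,0]]

```text
t: 15.75
eef_pos: [0.4729, -0.3084, 0.2783]
eef_rot: [0.001, 0.791, 0.612, 0.001]
force: [-0.7, 0.7, -0.2]
width: 0.002
```

Run:
```python
from h import *
ln(.3,.3)
a=snap("top","t7.png")
cv2.imwrite("pics/t7c.png",cv2.convertScaleAbs(cv2.resize(a[150:240,205:345],None,fx=5.6,fy=5.6,interpolation=cv2.INTER_CUBIC),alpha=1.6))
```

```text
t 15.75 pos [ 0.4729 -0.3084  0.2783] psi -14.5 F [-0.7  0.7 -0.2] w 0.002 j6 -0.45
rot [0.0031 0.0008 0.0009] shift [ 0.1207 -0.0002 -0.0218]
along -0.4206736784504387 lateral(+x loader) 0.00042038997385225515
```

View pics/t7c.png

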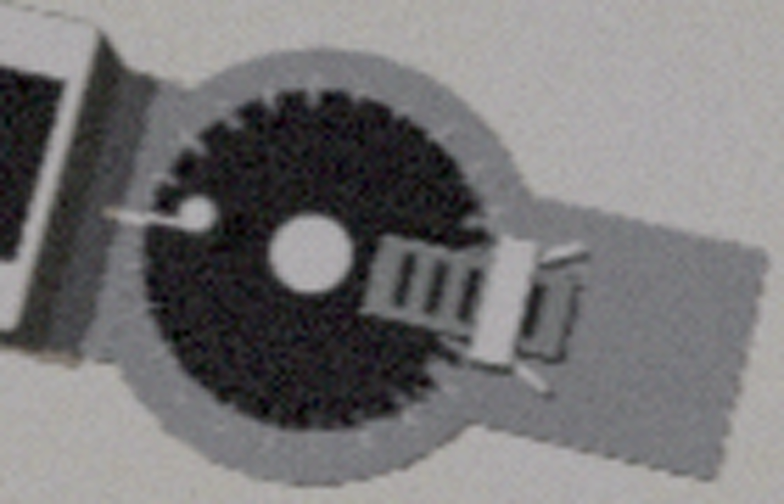

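The pointer line (150,215) is on the mark, and the cassette lies in the slot from its leading edge at about (375,275) to its tail at about (570,317). A quick numeric check, then hand in.

Run:
```python
from h import *
u=np.array([np.cos(np.radians(75.4)),np.sin(np.radians(75.4))])
for n,x,y,z in(("tail",569,318,.022),("lead",377,276,.022),("handle",199,213,.073),("ptr",155,216,.028),("mark",120,213,.006)):
    d=ray("top",(x/5.6+205-.4,y/5.6+150-.4),z)[:2]-H;print(n,"y",(d@u).round(4),"x",(d@[u[1],-u[0]]).round(4))
print(manip.sign_off())
```

```text
tail y -0.143 x 0.0005
lead y -0.0364 x -0.0018
handle y 0.0565 x 0.0007
ptr y 0.0878 x 0.0008
mark y 0.1113 x 0.0013
the job is handed in; nothing more can be done
None
```

The job is done and handed in at about 16 s on the robot's clock. I turned the carousel with loosely caged jaws until its pointer stood at the long mark, then let go. I then laid the small grey cassette in the lane and pushed it through the gate until it met the slot's inner wall, at about 11 N.

These are the last checks, from the top picture:
- **Pointer:** it stands about 1 mm off the axis line and about 0.5 mm from the mark, well inside the 6 mm limit.
- **Cassette position:** its tail is 143 mm from the carousel's axis (142 mm is fully home), within 2 mm sideways and in line to about 0.02 rad.
- **Disagreement:** the leading edge read 36 mm against the nominal 32 mm. The tail and the contact force both say it is home, so I put this down to hand-picked pixels at about 3 mm each.
- **Not measured:** I did not check that the cassette lies flat. I also did not measure the bottle, rack or tip box afterwards, but no move went near them and I saw no unexpected force.

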